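# Draw the ink pump's piston rod to its mark and hold it

### The arm

A 6-joint arm with a two-finger parallel gripper is mounted at the origin on the work surface. World frame = base frame: x ahead of the robot, y to its left, z up, the work surface at z = 0. Lengths are in m, angles in rad, forces in N, time in s.
With the tool pointing down it reaches from about 0.375 to 0.9 m from the base axis. Payload 3.1 kg.
Tool frame: the origin (TCP) lies on the centre line of the jaws, within the pads' length; the fingertips stand 17 mm ahead of it and the grasp point (between the pads) lies 2 mm behind it; y points along the fingers, z is the direction in which the jaws open and shut, and the axes are right-handed (so a half turn about y gives the same grasp; the last joint's range is limited). The gripper opens to 85 mm and grips with 20 to 120 N. Pads are 22 mm wide; open, the fingers measure 114 mm over their backs; the gripper's body (76 mm by 85 mm) begins 54 mm behind the grasp point. The pads swing forward as they close: fully open they stand 13 mm farther back than shut.
Start: joints at [-1.393, 0.527, 1.433, -0, 1.181, -0.178], TCP at [0.218, -0.586, 0.216] pointing down, gripper open.
Joint ranges: [-3.08, 3.08], [-0.75, 2.2], [0.22, 2.44], [-1.43, 4.57], [0, 2.65], [-2.85, 2.85]. Speed limits (rad/s): [2.79, 2.79, 3.14, 3.14, 3.14, 3.14].

### API

Orientations are given as a unit quaternion [x, y, z, w].
In Python, from station import manip gives the robot as it stands.
- The arm moves only by the shell command python3 -m handwheel 'ROWS' [FORCE]. ROWS is JSON, one flat list of numbers, 7 for each row, row after row: the shift along the tool's x, y, z in cm, then the turn, a rotation vector about the tool's x, y, z in rad, then the finger opening in cm, from 0 to 8.54. A call has 1 to 10 rows; each row is the pose to reach, as a shift and turn from the pose commanded when the call began, along the tool's axes at that moment; what a row does not reach only later rows make up. A row lasts 1/12 s, in which the tool goes at most 41.7 mm and 7.16 degrees, less where a joint would pass 70% of its speed; a pose out of reach is approached as far as the arm can. A call with a gripper value outside its range is refused whole. The fingers move at their own pace and stop on an object; FORCE is the grip in N (left out, the last holds). Time passes only in rows, so rows that repeat a pose let the fingers close. It gives the time, the measured TCP pose, the force and the opening at its end, in the units of the state.
- manip.sense(): the state, without advancing time (a new reading comes with each control period).
- manip.snapshot(name): name is "scene" or "top" or "wrist"; returns a dict with "frame" (384x512x3 uint8, red, green, blue), "depth" (384x512 float32, m along the optical axis (not along the pixel's ray), 0 where there is no reading), "camera_matrix" (3x3 intrinsics, pixels), "rvec" (rotation vector, rad) and "tvec" (3), from world to camera coordinates, as OpenCV has them. Camera axes: x right, y down, z forward; pixel columns grow to the right and rows downward; lengths in m; the calibration is good to about 2 mm. A picture is of the moment at which its call begins.
- manip.sign_off(): hands the job in, once; it reports no verdict.
The state is a dict: "t": time; "q": joint angles; "qd": joint speeds; "tau": joint torques, N m; "tcp_pos": TCP position; "tool_rot": TCP orientation; "force": force on the tool from outside, world axes, zero at the start; "ft_torque": the same for the moment, N m; "finger_gap": opening from 0.0 (shut) to 1.0 (fully open).
Only numpy, scipy, OpenCV 4.12 (cv2) and the standard library are available. Lean on these libraries where they do the work, as an engineer would, in place of code of your own. Each camera call takes 0.05 s, during which the arm holds its last target.

### The job

Open the blue hood of the ink pump's case by its bar handle until it rests on its stop and leave it open. Then take the pump's piston rod by the middle of its T-handle, draw it straight up without forcing it sideways in its bore until the whole yellow band shows above the pump block while the red band stays hidden inside, and hold it there: the program finishes while still gripping the rod. Leave the other things on the bench and in the case where they are.

Things in the scene. Friction and masses are not known exactly. Their poses are not given: they have to be found in the camera images.
- hood (a joint): opening angle of the blue hood, a deep lid 200 x 260 x 95 mm (0.45 kg, 6 mm walls), over a fixed plywood tray of the same outline, 45 mm high (140 mm in all). 0 = shut, 1.7 rad = resting on its stop, leaning back past upright. Stiff hinge: it stays where it is left; about 4 N at the handle opens it. Starts shut or up to 0.2 rad ajar.
- hood_handle (a point): middle of the hood's steel bar handle, a round bar 12 mm thick and 110 mm long, level and parallel to the hinge, its centre 42 mm out from the hood's front face and 30 mm below its top when shut; posts 100 mm apart. x (when shut) points level to the hinge, y along the bar. Pinched across from above, it turns in the fingers, so a gripper can point down all through the swing.
- hood_hinge (a point): a point on the hood's hinge axis, in the same upright plane as the handle's middle, on the tray's rear edge 45 mm above the bench; the axis is level, along this frame's y. The handle's middle lies 242 mm in front of it and 65 mm above it when shut, and swings up and over towards the hinge side.
- pump: pump block, bright aluminium, 56 x 56 x 65 mm, screwed to the tray's floor near its middle. Origin: centre of its underside; z up along the bore. The bore, 19 mm wide and 60 mm deep, opens in the middle of its top.
- pump_mouth (a point): centre of the bore's mouth in the top face of the pump block, 65 mm above pump's origin, 75 mm above the bench.
- rod: loose steel piston rod, 18 mm thick, 0.3 kg, upright in the bore, fully down at the start (foot 60 mm below the mouth). Origin: centre of its foot; z up along the rod; x along its T-handle. Marks, from the foot: red band 12 to 24 mm, yellow band 37 to 47 mm, hidden at the start. Drawn up 23 mm the yellow is all out; at 36 mm the red begins to show. Slides freely; drops if let go.
- rod_grip (a point): middle of the rod's black T-handle, 95 mm above the foot: a bar 64 mm long (along x), 14 mm wide (y), 16 mm high, its underside 27 mm above the block at the start. The whole tray and hood stay clear of the fingers once the hood is open.
- collar: spare brass collar, 38 mm wide, 12 mm high, lying in a corner of the tray; to be left alone. Origin: centre of its underside.
- grease_tin: small closed tin, 42 mm wide, 32 mm high, in the opposite corner of the tray; to be left alone. Origin: centre of its underside.
- ink_tin: closed steel ink tin, 88 mm wide, 62 mm high, on the bench to the right; to be left alone. Origin: centre of its underside.
- ink_jar: amber jar with black cap, 66 mm wide, 85 mm high, on the bench to the right; to be left alone. Origin: centre of its underside.
- ink_knife: spatula-shaped ink knife with dark wooden handle, 240 mm long, on the bench to the right; to be left alone. Origin: under its middle.
- brayer: ink roller, 100 mm wide black drum with wooden handle, 170 mm long, on the bench to the left; to be left alone. Origin: near its middle, on the bench.
- brush_pot: white cup, 76 mm wide, 90 mm high, on the bench to the left; to be left alone. Origin: centre of its underside.

How it is judged:
On the way, in this order (a step that is already met when the one before it is completed fails the run):
1. the hood rests open on its stop (value of joint hood above 1.65 rad), for 0.2 s.
2. the gripped rod is drawn so that the yellow band shows and the red band does not (z of rod in the frame of pump between 0.0275 and 0.0415 m and contact force between the fingers and rod above 3 N), for 0.2 s.
At the end, for the whole second after the job is handed in: The hood is open on its stop (over 1.65 of 1.7 rad); the rod, held in the fingers (over 3 N) and still (under 20 mm/s), is drawn up 22.5 to 36.5 mm from fully down, so that all of the yellow band and none of the red shows, its foot within 4 mm of the bore's axis and aligned with it within 0.06 rad (all of step 2 and value of joint hood above 1.65 rad and x of rod in the frame of pump between -0.004 and 0.004 m and y of rod in the frame of pump between -0.004 and 0.004 m and angle between the z axis of rod and the z axis of pump, either way round below 0.06 rad and linear speed of rod below 0.02 m/s); the arm keeps its last pose, push and grip.
It fails at once if the rod is drawn so far that the red band comes out (z of rod in the frame of pump above 0.05 m).
It fails at once if the rod is forced sideways and jams in its bore (over 60 N on the block) (contact force between rod and pump above 60 N).
It fails at once if another thing is disturbed (moved over 30 mm) (distance of any of ink_tin, ink_jar, ink_knife, brayer, brush_pot, collar, grease_tin from where it was at the start of the episode above 0.03 m).
It also fails if it takes over 54 s, if anything falls off the work surface, if the arm or the gripper's body presses on something with over 40 N, if the wrist force passes 120 N, or if a joint passes its speed limit or range.

## Working session

There is one attempt and no reset: what is moved stays moved. The work goes in short steps, Python scripts to look and compute and a shell command to move; the robot and the scene stay as the last step left them, time stands still between calls to the robot, and variables do not carry over. Pictures are saved under pics/ and viewed, and the job is handed in when it is done.

```bash
ls; mkdir -p pics; cat > h.py <<'E'
import numpy as np, cv2
from station import manip
from scipy.spatial.transform import Rotation as R
def snap(n,f):
    s=manip.snapshot(n); cv2.imwrite('pics/'+f+'.png',s['frame'][:,:,::-1]); np.savez('pics/'+f+'.npz',**s); return s
def pt(s,u,v,d=None):
    K=s['camera_matrix']; Rm=cv2.Rodrigues(np.array(s['rvec'],float))[0]; t=np.array(s['tvec'],float).ravel()
    d=s['depth'][int(v),int(u)] if d is None else d
    c=np.linalg.inv(K)@np.array([u,v,1.])*d
    return Rm.T@(c-t)
def ptz(s,u,v,z):
    K=s['camera_matrix']; Rm=cv2.Rodrigues(np.array(s['rvec'],float))[0]; t=np.array(s['tvec'],float).ravel()
    r=Rm.T@np.linalg.inv(K)@np.array([u,v,1.]); o=-Rm.T@t
    return o+r*(z-o[2])/r[2]
def st():
    s=manip.sense(); print('t',s['t'],'tcp',np.round(s['tcp_pos'],4),'rot',np.round(s['tool_rot'],4),'F',np.round(s['force'],2),'gap',s['finger_gap']); print(np.round(R.from_quat(s['tool_rot']).as_matrix(),3)); print('q',np.round(s['q'],3)); return s
E
python3 - <<'E'
from h import *
st()
snap('scene','s0');snap('top','t0')
E
```

```text
pics
t 0.0 tcp [ 0.2182 -0.5849  0.2147] rot [-0.1255  0.6967 -0.6951  0.1255] F [-0.18  0.99  0.07] gap 0.9999469141592977
[[-0.937 -0.     0.349]
 [-0.349  0.002 -0.937]
 [-0.    -1.    -0.002]]
q [-1.392  0.528  1.434  0.     1.181 -0.178]
```

View pics/s0.png

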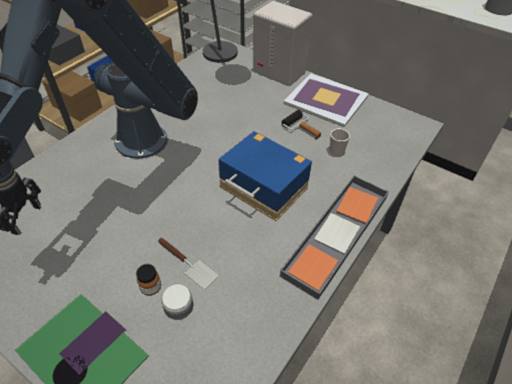

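View pics/t0.png

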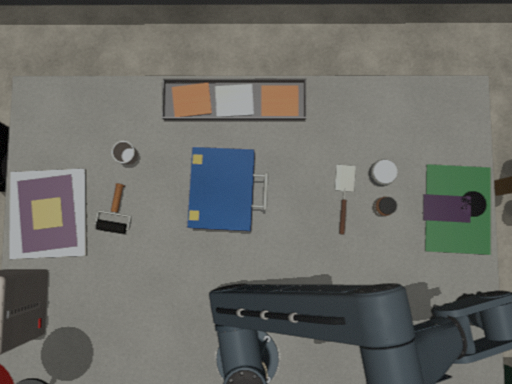

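The top view shows the case at about px (222,190). Its handle is on the right (-y) side at about (265,192), and the hinge is on the left. I'll enlarge this.

```bash
python3 - <<'E'
from h import *
s=dict(np.load('pics/t0.npz'))
c=s['frame'][130:250,175:285,::-1]; cv2.imwrite('pics/t0c.png',cv2.resize(c,None,fx=5,fy=5,interpolation=cv2.INTER_CUBIC))
s2=dict(np.load('pics/s0.npz'))
c=s2['frame'][120:225,205:325,::-1]; cv2.imwrite('pics/s0c.png',cv2.resize(c,None,fx=5,fy=5,interpolation=cv2.INTER_CUBIC))
for p in [(200,155),(250,155),(192,225),(248,226),(222,190),(266,192),(300,200)]: print(p,np.round(pt(s,*p),4))
E
```

```text
(200, 155) [0.6617 0.1504 0.1407]
(250, 155) [ 0.6614 -0.0101  0.1431]
(192, 225) [0.4379 0.1727 0.14  ]
(248, 226) [ 0.4057 -0.0335  1.6599]
(222, 190) [0.5489 0.0786 0.142 ]
(266, 192) [ 0.544  -0.0614  0.1281]
(300, 200) [ 0.5284 -0.1818 -0.0058]
```

View pics/t0c.png

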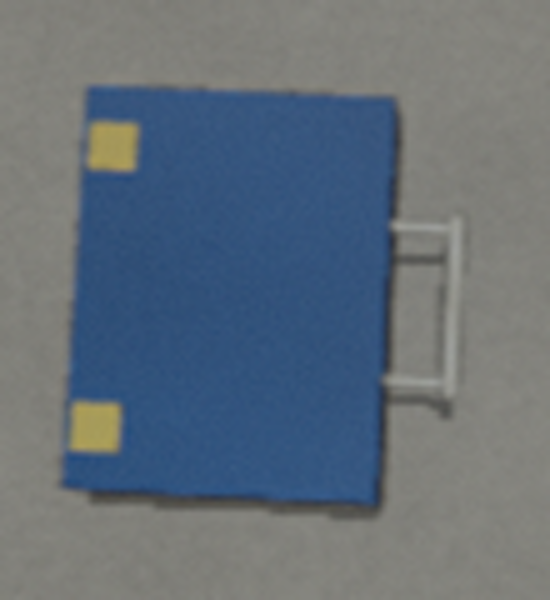

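View pics/s0c.png

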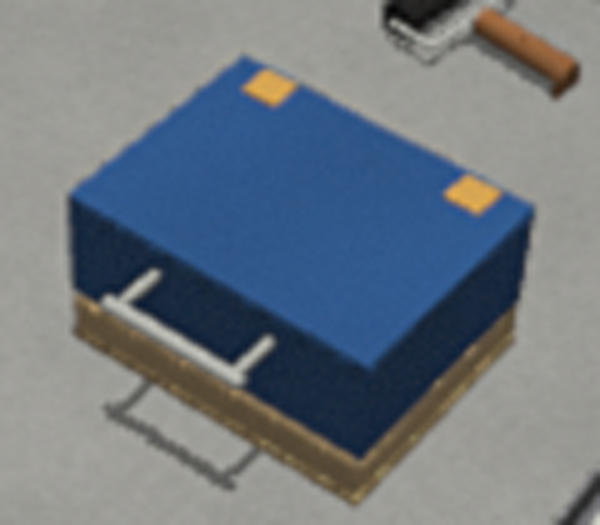

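```bash
python3 - <<'E'
from h import *
s=dict(np.load('pics/t0.npz'))
f=lambda u,v,z: ptz(s,175+(u-2)/5,130+(v-2)/5,z)
C=[f(*p,.14) for p in [(88,87),(398,98),(380,502),(63,487)]]
B=[f(*p,.116) for p in [(457,218),(449,398)]]
for c in C+B: print(np.round(c,4))
for a in range(4): print(np.linalg.norm(C[a]-C[(a+1)%4]))
print(np.linalg.norm(B[0]-B[1]), sum(B)/2)
e=[C[0]-C[3],C[1]-C[2],B[0]-B[1],  ]
for v in e: print('bar dir',np.degrees(np.arctan2(v[1],v[0])))
for v in [C[0]-C[1],C[3]-C[2]]: print('to hinge',np.degrees(np.arctan2(v[1],v[0])))
# plane fit of top
d=s['depth'];P=np.array([pt(s,u,v) for u in range(196,246,3) for v in range(155,226,3)])
A=np.c_[P[:,:2],np.ones(len(P))];print(np.linalg.lstsq(A,P[:,2],rcond=None)[0],P[:,2].std())
print(np.round([pt(s,u,v)[2] for v in (180,190,200) for u in (263,264,265,266,267,268)],3).reshape(3,-1))
s2=dict(np.load('pics/s0.npz'))
g=lambda u,v: (205+(u-2)/5,120+(v-2)/5)
for u,v in [(107,301),(240,379),(150,325),(200,354)]:
  a,b=g(u,v);print(np.round(ptz(s2,a,b,.112),4),np.round(pt(s2,round(a),round(b)),4))
for u,v in [(244,57),(532,208),(370,365),(70,197)]:
  print(np.round(ptz(s2,*g(u,v),.14),4))
E
```

```text
[0.6879 0.176  0.14  ]
[ 0.6807 -0.0234  0.14  ]
[ 0.4226 -0.0126  0.14  ]
[0.4315 0.1878 0.14  ]
[ 0.6062 -0.0617  0.116 ]
[ 0.4896 -0.0564  0.116 ]
0.19955437398423917
0.2583215873495874
0.20054466551278538
0.2566006786405735
0.11678825780439576 [ 0.54791148 -0.05905276  0.116     ]
bar dir -2.6269237809584944
bar dir -2.405064953500358
bar dir -2.5625791850129382
to hinge 87.9521395858844
to hinge 87.45815860890741
[-0.22967044 -0.40057418  0.31079454] 0.10596967294791808
[[ 1.66e+00  2.00e-03  1.26e-01  1.20e-01  1.25e-01  1.00e-03]
 [-5.00e-03  1.16e-01  1.27e-01  1.24e-01  1.20e-01 -1.00e-03]
 [-2.00e-03  1.25e-01  1.23e-01  1.20e-01 -6.00e-03  2.00e-03]]
[ 0.4883 -0.0505  0.112 ] [ 0.4938 -0.057   0.1201]
[ 0.6034 -0.0547  0.112 ] [ 0.6067 -0.057   0.1185]
[ 0.5256 -0.051   0.112 ] [ 0.5333 -0.0584  0.1214]
[ 0.5687 -0.0523  0.112 ] [ 0.5764 -0.0603  0.1263]
[0.4346 0.1855 0.14  ]
[0.6902 0.1732 0.14  ]
[ 0.679  -0.0151  0.14  ]
[ 0.4233 -0.0073  0.14  ]
```

```bash
python3 - <<'E'
from h import *
s=dict(np.load('pics/t0.npz'))
P=np.array([pt(s,u,v) for u in range(194,248,2) for v in range(153,226,2)])
P=P[(P[:,2]>.12)&(P[:,2]<.2)]
A=np.c_[P[:,:2],np.ones(len(P))];print(np.linalg.lstsq(A,P[:,2],rcond=None)[0],P[:,2].mean(),len(P))
S=st()
Rm=R.from_quat(S['tool_rot']).as_matrix()
print(Rm.T@(np.array([.549,-.060,.25])-S['tcp_pos'])*100)
E
```

```text
[-0.00321129 -0.03127942  0.14795714] 0.1435233937715539 994
t 0.1 tcp [ 0.2182 -0.5849  0.2148] rot [-0.1255  0.6966 -0.6952  0.1255] F [-1.02  0.16 -0.31] gap 0.9967839482891319
[[-0.937 -0.     0.349]
 [-0.349  0.002 -0.937]
 [-0.    -1.    -0.002]]
q [-1.393  0.528  1.434  0.     1.181 -0.178]
[-49.33231262  -3.42680336 -37.64121075]
```

```bash
python3 -m handwheel '[-1,-0.4,-0.8,0,0,0,8.5, -4,-1,-3,0,0,0,7, -7,-1.5,-5.4,0,0,0,6, -10,-2,-7.7,0,0.05,0,5, -13,-2.5,-10,0,0.1,0,4.2, -16,-3,-12.3,0,0.15,0,4, -19,-3.4,-14.6,0,0.2,0,4, -22,-3.4,-17,0,0.25,0,4, -25,-3.4,-19.2,0,0.3,0,4, -27,-3.4,-20.7,0,0.32,0,4]' 20; python3 - <<'E'
from h import *
S=st()
Rm=R.from_quat(S['tool_rot']).as_matrix()
print(Rm.T@(np.array([.549,-.060,.25])-S['tcp_pos'])*100)
z=Rm[:,2];print(np.degrees(np.arctan2(z[1],z[0])))
E
```

```text
t: 0.93
tcp_pos: [0.3998, -0.293, 0.25]
tool_rot: [-0.013, 0.708, -0.706, 0.013]
force: [0.5, -0.5, 0.2]
finger_gap: 0.471
t 0.9333 tcp [ 0.3998 -0.293   0.25  ] rot [-0.0129  0.7076 -0.7064  0.013 ] F [ 0.47 -0.51  0.17] gap 0.4714061096253577
[[-0.999  0.     0.037]
 [-0.037  0.002 -0.999]
 [-0.    -1.    -0.002]]
q [-8.590e-01  3.100e-01  1.707e+00  1.000e-03  1.126e+00  6.740e-01]
[-15.76204277   0.04212634 -22.74154404]
-87.90098479116348
```

```bash
python3 -m handwheel '[-2,0,-3,0,0.03,0,4, -4.2,0,-6,0,0.06,0,4, -6.2,0,-9,0,0.08,0,4, -8.3,0,-12,0,0.08,0,4, -10.4,0,-15,0,0.08,0,4, -12.5,0,-18,0,0.08,0,4, -14.3,0,-20.7,0,0.08,0,4, -15.4,0,-22.2,0,0.08,0,4, -15.8,0,-22.7,0,0.08,0,4, -15.8,0,-22.7,0,0.08,0,4]'; python3 - <<'E'
from h import *
S=st()
snap('wrist','w1'); snap('scene','s1')
E
```

```text
t: 1.77
tcp_pos: [0.5486, -0.0629, 0.2497]
tool_rot: [0.014, 0.707, -0.707, -0.014]
force: [-0.8, -0.1, -0.1]
finger_gap: 0.465
t 1.7667 tcp [ 0.5486 -0.0629  0.2497] rot [ 0.0141  0.707  -0.7069 -0.0143] F [-0.77 -0.11 -0.09] gap 0.4652008367041534
[[-0.999 -0.    -0.04 ]
 [ 0.04   0.    -0.999]
 [ 0.    -1.    -0.   ]]
q [-0.317  0.39   1.576  0.     1.176  1.294]
```

View pics/w1.png

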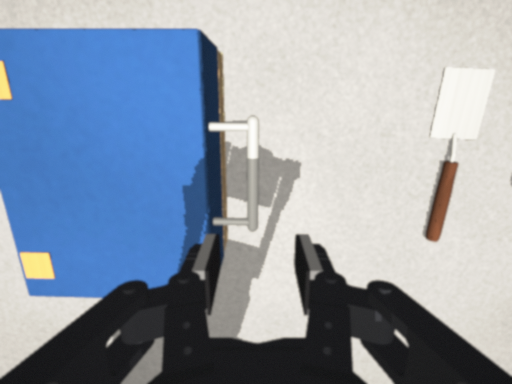

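View pics/s1.png

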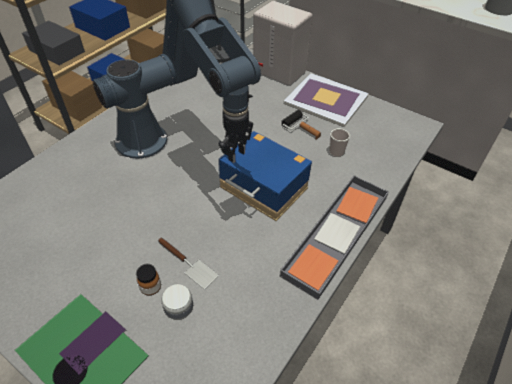

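The wrist view shows the bar from about (253,120) to (253,228), centre (253,173), between the two fingers. I'll work out where that puts it.

```bash
python3 - <<'E'
from h import *
s=dict(np.load('pics/w1.npz'))
c=s['frame'][100:250,190:290,::-1]; cv2.imwrite('pics/w1c.png',cv2.resize(c,None,fx=5,fy=4,interpolation=cv2.INTER_CUBIC))
for v in (125,150,173,200,222):
  print(np.round(pt(s,253,v),4),np.round(ptz(s,253,v,.1235),4))
print([np.round(ptz(s,253,v,.1175),4) for v in(118,228.5)])
S=st();Rm=R.from_quat(S['tool_rot']).as_matrix()
E
```

```text
[ 0.6018 -0.061   0.1212] [ 0.602  -0.0611  0.1235]
[ 0.5779 -0.06    0.1218] [ 0.5782 -0.06    0.1235]
[ 0.5551 -0.059   0.123 ] [ 0.5552 -0.059   0.1235]
[ 0.5267 -0.0577  0.1236] [ 0.5266 -0.0577  0.1235]
[ 0.5017 -0.0565  0.1225] [ 0.5021 -0.0566  0.1235]
[array([ 0.6081, -0.0613,  0.1175]), array([ 0.4918, -0.056 ,  0.1175])]
t 1.8667 tcp [ 0.5477 -0.0649  0.2496] rot [-0.0148 -0.7068  0.7071  0.0156] F [ 0.06 -0.84 -0.3 ] gap 0.46988534997458475
[[-0.999 -0.001 -0.043]
 [ 0.043 -0.    -0.999]
 [ 0.001 -1.     0.   ]]
q [-3.200e-01  3.890e-01  1.577e+00 -1.000e-03  1.176e+00  1.294e+00]
```

View pics/w1c.png

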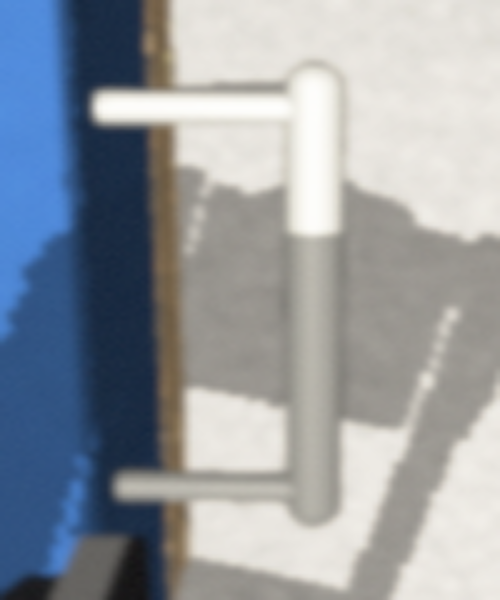

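```bash
python3 -m handwheel '[0,2,-0.3,0,0,0,4, 0,4,-0.5,0,0,0,4, 0,6,-0.5,0,0,0,4, 0,8,-0.5,0,0,0,4, 0,8,-0.5,0,0,0,4, 0,8,-0.5,0,0,0,4, 0,8,-0.5,0,0,0,4]'; python3 - <<'E'
from h import *
for i in range(1): st()
E
```

```text
t: 2.45
tcp_pos: [0.5491, -0.0609, 0.1707]
tool_rot: [-0.016, -0.707, 0.707, 0.015]
force: [0.0, -0.1, -0.1]
finger_gap: 0.472
t 2.45 tcp [ 0.5491 -0.0609  0.1707] rot [-0.0163 -0.7067  0.7071  0.0154] F [ 0.02 -0.12 -0.14] gap 0.47239235303545435
[[-0.999  0.001 -0.045]
 [ 0.045 -0.001 -0.999]
 [-0.001 -1.     0.   ]]
q [-0.313  0.489  1.663 -0.     0.988  1.303]
```

```bash
python3 -m handwheel '[0,1.5,-0.2,0,0,0,4, 0,3,-0.2,0,0,0,4, 0,4.5,-0.2,0,0,0,4, 0,5.5,-0.2,0,0,0,4, 0,5.5,-0.2,0,0,0,4, 0,5.5,-0.2,0,0,0,4]'; python3 - <<'E'
from h import *
st();snap('wrist','w2')
E
```

```text
t: 2.95
tcp_pos: [0.5492, -0.058, 0.1153]
tool_rot: [-0.016, -0.707, 0.707, 0.015]
force: [0.1, 0.2, 0.1]
finger_gap: 0.468
t 2.95 tcp [ 0.5492 -0.058   0.1153] rot [-0.0156 -0.7069  0.707   0.0151] F [0.14 0.17 0.14] gap 0.46845683585629144
[[-0.999  0.001 -0.043]
 [ 0.043 -0.    -0.999]
 [-0.001 -1.     0.   ]]
q [-0.308  0.57   1.709 -0.     0.862  1.307]
```

View pics/w2.png

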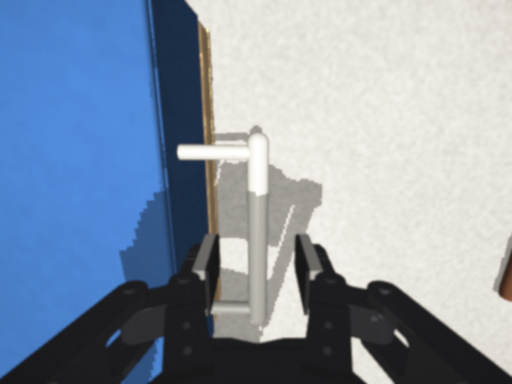

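The bar, at u≈258, is centred between the finger tips at u≈217 and 298. Closing now.

```bash
python3 -m handwheel '[0,0,0,0,0,0,2.5, 0,0,0,0,0,0,1.5, 0,0,0,0,0,0,0.8, 0,0,0,0,0,0,0.5, 0,0,0,0,0,0,0.5, 0,0,0,0,0,0,0.5, 0,0,0,0,0,0,0.5]' 30; python3 - <<'E'
from h import *
S=st()
a0=np.arctan2(.065,.242); r=np.hypot(.065,.242)
u=np.array([.0436,.999,0]);Rm=R.from_quat(S['tool_rot']).as_matrix()
th0=.031
p=lambda t:-r*np.cos(a0+t)*u+np.array([0,0,r*np.sin(a0+t)])
for k in range(0,21):
  t=th0+(1.72-th0)*k/20
  print(k,round(t,3),np.round(Rm.T@(p(t)-p(th0))*100,2))
E
```

```text
t: 3.58
tcp_pos: [0.5489, -0.0577, 0.1147]
tool_rot: [0.015, 0.707, -0.707, -0.015]
force: [-0.5, -1.5, 0.0]
finger_gap: 0.06
t 3.5833 tcp [ 0.5489 -0.0577  0.1147] rot [ 0.0153  0.7069 -0.7069 -0.0153] F [-0.45 -1.53  0.04] gap 0.06008425876079933
[[-0.999  0.    -0.043]
 [ 0.043  0.    -0.999]
 [-0.    -1.    -0.   ]]
q [-0.307  0.571  1.709  0.     0.861  1.307]
0 0.031 [0. 0. 0.]
1 0.115 [-0.  -2.  -0.7]
2 0.2 [-0.   -3.93 -1.56]
3 0.284 [-0.   -5.78 -2.58]
4 0.369 [-0.   -7.54 -3.76]
5 0.453 [-0.   -9.19 -5.08]
6 0.538 [ -0.   -10.73  -6.53]
7 0.622 [ -0.   -12.14  -8.11]
8 0.707 [ -0.   -13.41  -9.8 ]
9 0.791 [ -0.   -14.53 -11.59]
10 0.876 [ -0.   -15.5  -13.47]
11 0.96 [-1.000e-02 -1.630e+01 -1.543e+01]
12 1.044 [-1.000e-02 -1.694e+01 -1.745e+01]
13 1.129 [-1.000e-02 -1.741e+01 -1.951e+01]
14 1.213 [-1.000e-02 -1.770e+01 -2.161e+01]
15 1.298 [-1.000e-02 -1.781e+01 -2.372e+01]
16 1.382 [-1.000e-02 -1.774e+01 -2.583e+01]
17 1.467 [-1.000e-02 -1.750e+01 -2.793e+01]
18 1.551 [-1.000e-02 -1.708e+01 -3.001e+01]
19 1.636 [-1.000e-02 -1.648e+01 -3.204e+01]
20 1.72 [-1.000e-02 -1.572e+01 -3.401e+01]
```

The gap reads 0.06 (5 mm), but the bar is 12 mm thick, so the fingers didn't catch it. I'll look.

```bash
python3 - <<'E'
from h import *
st();s=snap('wrist','w3')
s2=snap('scene','s3');c=s2['frame'][100:225,185:325,::-1]; cv2.imwrite('pics/s3c.png',cv2.resize(c,None,fx=5,fy=4.5,interpolation=cv2.INTER_CUBIC))
E
```

```text
t 3.5833 tcp [ 0.5489 -0.0577  0.1147] rot [ 0.0153  0.7069 -0.7069 -0.0153] F [-0.45 -1.53  0.04] gap 0.06008425876079933
[[-0.999  0.    -0.043]
 [ 0.043  0.    -0.999]
 [-0.    -1.    -0.   ]]
q [-0.307  0.571  1.709  0.     0.861  1.307]
```

View pics/w3.png

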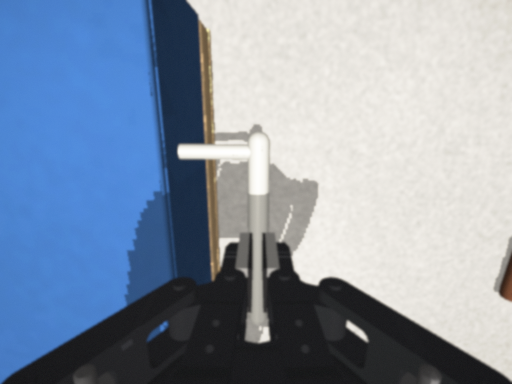

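View pics/s3c.png

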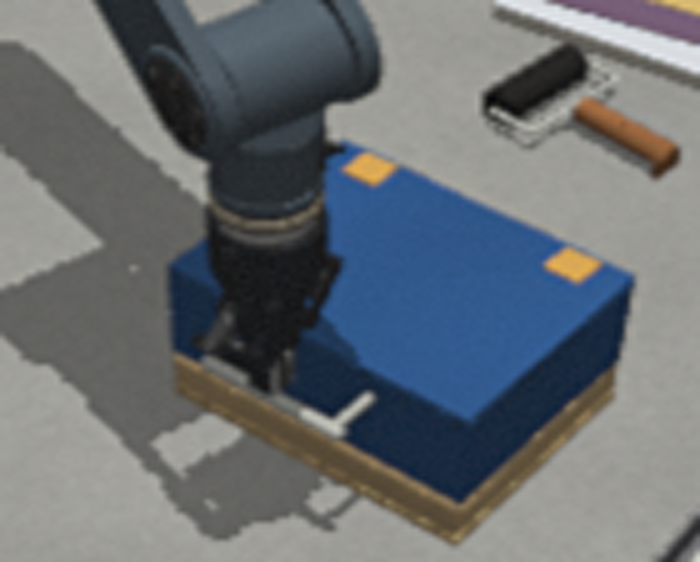

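The picture shows the bar between the pads. I'll command a full close to see whether they stop on it.

```bash
python3 -m handwheel '[0,0,0,0,0,0,0, 0,0,0,0,0,0,0, 0,0,0,0,0,0,0,0,0,0,0,0,0,0]' 30; python3 - <<'E'
from h import *
snap('wrist','w4');s=dict(np.load('pics/w4.npz'))
c=s['frame'][200:360,180:340,::-1]; cv2.imwrite('pics/w4c.png',cv2.resize(c,None,fx=3.5,fy=3.5,interpolation=cv2.INTER_CUBIC))
E
```

```text
t: 4.02
tcp_pos: [0.5488, -0.0577, 0.1147]
tool_rot: [0.015, 0.707, -0.707, -0.015]
force: [0.4, 0.0, 0.4]
finger_gap: -0.001
```

View pics/w4c.png

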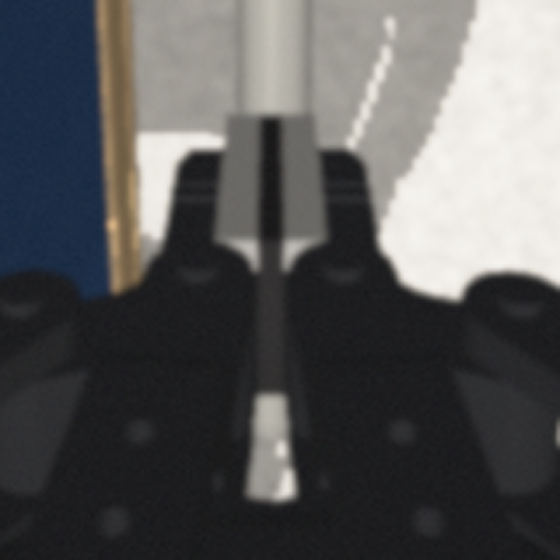

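```bash
python3 - <<'E'
from h import *
st()
for n in('w2','w4'):
  s=dict(np.load(f'pics/{n}.npz'))
  print(n)
  for u,v in [(258,180),(258,200),(258,215),(258,225),(250,240),(248,250),(263,240),(262,250),(258,313),(257,325),(218,245),(215,260),(299,245),(170,220)]: print((u,v),np.round(pt(s,u,v),4),s['depth'][v,u])
E
```

```text
t 4.0667 tcp [ 0.5489 -0.0577  0.1147] rot [ 0.0153  0.7069 -0.7069 -0.0153] F [-0.19  0.4  -0.87] gap -0.001728144355487432
[[-0.999 -0.    -0.043]
 [ 0.043  0.    -0.999]
 [ 0.    -1.    -0.   ]]
q [-0.307  0.571  1.71   0.     0.861  1.307]
w2
(258, 180) [ 0.5863 -0.06    0.1241] 0.15438668
(258, 200) [ 0.5747 -0.0595  0.1226] 0.15934299
(258, 215) [ 0.5663 -0.0591  0.1237] 0.1608382
(258, 225) [ 0.56   -0.0589  0.123 ] 0.16343178
(250, 240) [ 0.5495 -0.0538  0.1202] 0.16940369
(248, 250) [ 0.5437 -0.0524  0.1213] 0.17017262
(263, 240) [ 0.5503 -0.0613  0.1223] 0.16705093
(262, 250) [ 0.5436 -0.0605  0.1219] 0.1694983
(258, 313) [ 0.5003 -0.0563  0.1226] 0.1820409
(257, 325) [ 0.379  -0.0503 -0.0005] 0.33634308
(218, 245) [ 0.5553 -0.0377  0.1357] 0.15306967
(215, 260) [ 0.5542 -0.0378  0.1486] 0.14108148
(299, 245) [ 0.5603 -0.0783  0.1483] 0.13901934
(170, 220) [ 0.5722 -0.016   0.1398] 0.14429945
w4
(258, 180) [ 0.5861 -0.0597  0.1238] 0.15397531
(258, 200) [ 0.5743 -0.0592  0.1222] 0.15910727
(258, 215) [ 0.5656 -0.0588  0.1224] 0.16159207
(258, 225) [ 0.5597 -0.0585  0.1225] 0.16331384
(250, 240) [ 0.5606 -0.0546  0.1418] 0.1447316
(248, 250) [ 0.5611 -0.0539  0.1527] 0.13418894
(263, 240) [ 0.561  -0.061   0.1433] 0.14309971
(262, 250) [ 0.5597 -0.0603  0.1506] 0.1365754
(258, 313) [ 0.5008 -0.056   0.1231] 0.18077907
(257, 325) [ 0.3779 -0.05   -0.0016] 0.3370996
(218, 245) [ 0.484  -0.0144  0.0015] 0.3022021
(215, 260) [ 0.4813 -0.0145  0.0262] 0.27950245
(299, 245) [ 0.4786 -0.0983 -0.0017] 0.30578837
(170, 220) [ 0.5719 -0.0157  0.1394] 0.14412051
```

The shut fingertips sit at z≈0.134 by wrist depth, with the bar's top at 0.1235 just below them. They closed above the bar, so the tips are about 35 mm higher than the TCP reading implies. I'll check this with the scene camera before going lower.

```bash
python3 - <<'E'
from h import *
s=dict(np.load('pics/w4.npz'))
for u in (249,252,262,266):
  print(u,[(v,*np.round(pt(s,u,v)[[0,2]],3)) for v in range(229,262,3)])
Rm=cv2.Rodrigues(np.array(s['rvec'],float))[0]; t=np.array(s['tvec'],float).ravel(); print('cam',-Rm.T@t, Rm[2])
s2=snap('scene','s4'); c=s2['frame'][140:200,215:275,::-1]; cv2.imwrite('pics/s4c.png',cv2.resize(c,None,fx=9,fy=9,interpolation=cv2.INTER_CUBIC))
K=s2['camera_matrix'];
for z in (.0985,.115,.135):
  print(z,cv2.projectPoints(np.array([[.549,-.058,z],[.56,-.058,z]]),s2['rvec'],s2['tvec'],K,None)[0].round(1).tolist())
E
```

```text
249 [(229, np.float64(0.556), np.float64(0.12)), (232, np.float64(0.555), np.float64(0.121)), (235, np.float64(0.561), np.float64(0.137)), (238, np.float64(0.561), np.float64(0.14)), (241, np.float64(0.561), np.float64(0.144)), (244, np.float64(0.561), np.float64(0.146)), (247, np.float64(0.561), np.float64(0.149)), (250, np.float64(0.561), np.float64(0.153)), (253, np.float64(0.561), np.float64(0.155)), (256, np.float64(0.561), np.float64(0.157)), (259, np.float64(0.561), np.float64(0.16))]
252 [(229, np.float64(0.557), np.float64(0.122)), (232, np.float64(0.556), np.float64(0.123)), (235, np.float64(0.56), np.float64(0.136)), (238, np.float64(0.561), np.float64(0.141)), (241, np.float64(0.561), np.float64(0.143)), (244, np.float64(0.561), np.float64(0.147)), (247, np.float64(0.561), np.float64(0.149)), (250, np.float64(0.561), np.float64(0.152)), (253, np.float64(0.561), np.float64(0.155)), (256, np.float64(0.56), np.float64(0.157)), (259, np.float64(0.56), np.float64(0.159))]
262 [(229, np.float64(0.557), np.float64(0.122)), (232, np.float64(0.555), np.float64(0.122)), (235, np.fl
[... 389 characters left out ...]
6 [(229, np.float64(0.556), np.float64(0.121)), (232, np.float64(0.554), np.float64(0.12)), (235, np.float64(0.56), np.float64(0.136)), (238, np.float64(0.56), np.float64(0.139)), (241, np.float64(0.561), np.float64(0.143)), (244, np.float64(0.561), np.float64(0.147)), (247, np.float64(0.56), np.float64(0.149)), (250, np.float64(0.56), np.float64(0.152)), (253, np.float64(0.561), np.float64(0.155)), (256, np.float64(0.561), np.float64(0.159)), (259, np.float64(0.56), np.float64(0.16))]
cam [ 0.627727   -0.06095547  0.27217124] [-0.30538245  0.01365556 -0.95213186]
0.0985 [[[238.9, 191.5]], [[241.6, 192.9]]]
0.115 [[[238.9, 188.3]], [[241.5, 189.7]]]
0.135 [[[238.7, 184.2]], [[241.4, 185.7]]]
```

View pics/s4c.png

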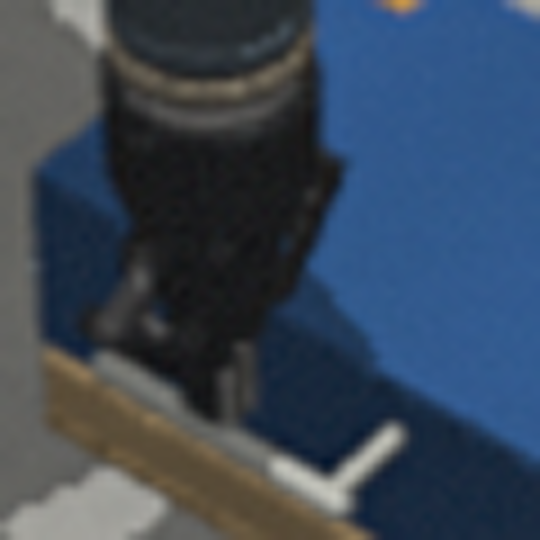

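The scene camera agrees: the tip is at about (240,187), so z≈0.13. The tips really are about 36 mm higher than the reading suggests, so I'll reopen, go 34 mm lower and close again.

```bash
python3 -m handwheel '[0,0,0,0,0,0,4, 0,0,0,0,0,0,4, 0,0,0,0,0,0,4, 0,0,0,0,0,0,4, 0,1,0,0,0,0,4, 0,2,0,0,0,0,4, 0,3,0,0,0,0,4, 0,3.4,0,0,0,0,4, 0,3.4,0,0,0,0,4]' 30; python3 - <<'E'
from h import *
s=snap('wrist','w5')
E
```

```text
t: 4.87
tcp_pos: [0.5488, -0.0604, 0.0809]
tool_rot: [-0.014, -0.706, 0.708, 0.015]
force: [-3.7, -9.3, 10.2]
finger_gap: 0.466
```

View pics/w5.png

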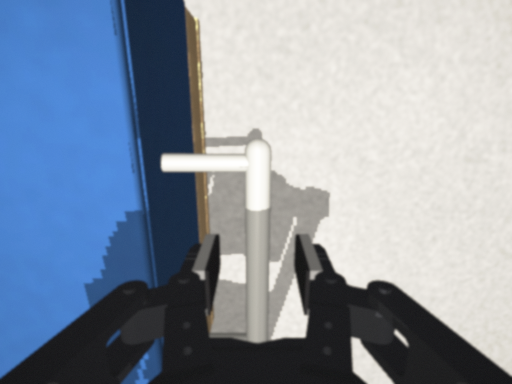

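There's a contact force of about 14 N pushing up and away from the hood, so part of the gripper is touching its front edge. I'll check where.

```bash
python3 - <<'E'
from h import *
s2=snap('scene','s5'); c=s2['frame'][130:210,200:290,::-1]; cv2.imwrite('pics/s5c.png',cv2.resize(c,None,fx=7,fy=7,interpolation=cv2.INTER_CUBIC))
st()
s=dict(np.load('pics/w5.npz'))
for u,v in [(130,290),(120,295),(140,285),(150,300),(160,310),(110,320),(180,300),(208,240),(215,236),(301,236),(60,240),(258,200),(380,290)]: print((u,v),np.round(pt(s,u,v),4))
E
```

```text
t 4.9667 tcp [ 0.5489 -0.0604  0.081 ] rot [-0.0147 -0.7056  0.7083  0.0148] F [-2.55 -8.97  9.51] gap 0.46839956906241187
[[-0.999 -0.    -0.042]
 [ 0.042 -0.004 -0.999]
 [-0.    -1.     0.004]]
q [-0.31   0.626  1.73  -0.005  0.785  1.306]
(130, 290) [ 0.5647 -0.0157  0.1504]
(120, 295) [ 0.5636 -0.0124  0.1515]
(140, 285) [ 0.5633 -0.0172  0.1456]
(150, 300) [ 0.5586 -0.0211  0.1483]
(160, 310) [ 0.5557 -0.025   0.1503]
(110, 320) [ 0.5633 -0.0145  0.1634]
(180, 300) [ 0.5632 -0.0344  0.1549]
(208, 240) [ 0.5621 -0.0367  0.1093]
(215, 236) [ 0.5616 -0.0394  0.1042]
(301, 236) [ 0.5597 -0.0829  0.1042]
(60, 240) [0.5798 0.0126 0.1392]
(258, 200) [ 0.5837 -0.062   0.1145]
(380, 290) [ 0.5602 -0.1044  0.1497]
```

View pics/s5c.png

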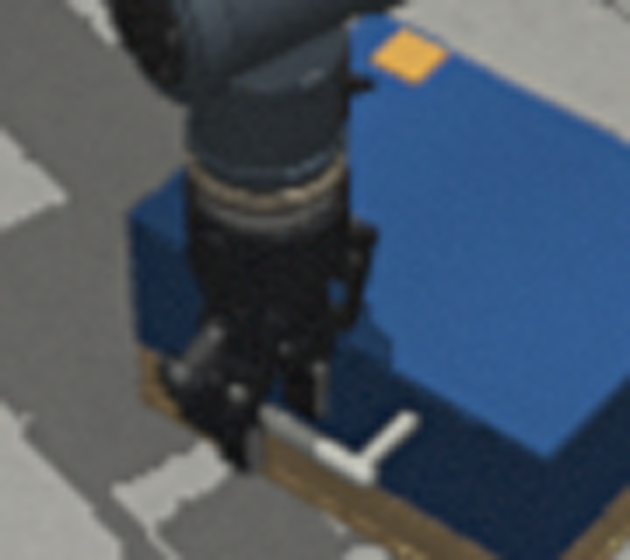

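The fingers now straddle the bar, but a knuckle has pressed the hood shut (bar top is now 0.1145). I'll back off 4 mm, shift 2 mm away from the hood, and close. The knuckles draw inward as they do.

```bash
python3 -m handwheel '[0,-0.4,0.2,0,0,0,4, 0,-0.4,0.2,0,0,0,3, 0,-0.4,0.2,0,0,0,2, 0,-0.4,0.2,0,0,0,1, 0,-0.3,0.2,0,0,0,0.5, 0,-0.3,0.2,0,0,0,0.2, 0,-0.3,0.2,0,0,0,0.2, 0,-0.3,0.2,0,0,0,0.2]' 30; python3 - <<'E'
from h import *
s=snap('wrist','w6');st()
for u,v in [(258,180),(258,215),(252,240),(262,240)]: print((u,v),np.round(pt(s,u,v),4))
E
```

```text
t: 5.63
tcp_pos: [0.5483, -0.0603, 0.0839]
tool_rot: [-0.015, -0.706, 0.707, 0.015]
force: [-2.8, -3.8, 5.0]
finger_gap: 0.125
t 5.6833 tcp [ 0.5483 -0.0603  0.084 ] rot [-0.0146 -0.7065  0.7074  0.0153] F [-2.45 -4.13  5.82] gap 0.12713174107245165
[[-0.999 -0.001 -0.042]
 [ 0.042 -0.001 -0.999]
 [ 0.001 -1.     0.001]]
q [-0.311  0.621  1.729 -0.002  0.793  1.303]
(258, 180) [ 0.5919 -0.0624  0.1158]
(258, 215) [ 0.5751 -0.0617  0.1156]
(252, 240) [ 0.5616 -0.0582  0.1142]
(262, 240) [ 0.5618 -0.063   0.115 ]
```

View pics/w6.png

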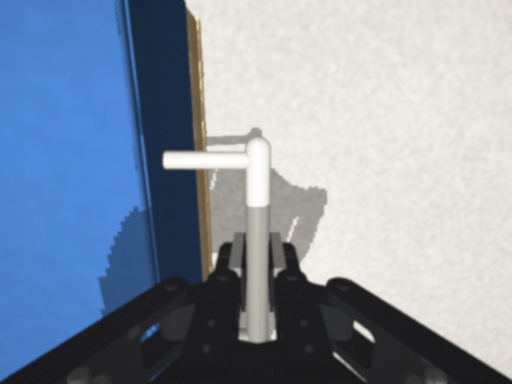

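The gap is 0.125 (about 11 mm) and the bar is visible between the pads, so it's gripped. Next I'll compute the arc.

```bash
cat > arc.py <<'E'
import numpy as np,sys
a0=np.arctan2(.065,.242); r=np.hypot(.065,.242)
p=lambda t:np.array([-r*np.sin(a0+t), r*np.cos(a0+t)])*100  # tool y (down), tool z (-u)
t0=float(sys.argv[1]);step=float(sys.argv[2])
for k in range(1,11):
  print(round(t0+k*step,3),np.round(p(t0+k*step)-p(t0),2))
E
python3 arc.py 0 .06
```

```text
0.06 [-1.44 -0.43]
0.12 [-2.85 -0.95]
0.18 [-4.23 -1.55]
0.24 [-5.57 -2.24]
0.3 [-6.86 -3.  ]
0.36 [-8.11 -3.84]
0.42 [-9.3  -4.75]
0.48 [-10.44  -5.74]
0.54 [-11.52  -6.79]
0.6 [-12.53  -7.9 ]
```

```bash
python3 -m handwheel '[0,-1.4,-0.4,0,0,0,0.2, 0,-2.85,-0.95,0,0,0,0.2, 0,-4.2,-1.55,0,0,0,0.2, 0,-5.6,-2.25,0,0,0,0.2, 0,-5.6,-2.25,0,0,0,0.2]'; python3 - <<'E'
from h import *
s=snap('wrist','w7');st()
E
python3 arc.py .24 .06
```

```text
t: 6.1
tcp_pos: [0.5494, -0.0377, 0.1413]
tool_rot: [-0.014, -0.706, 0.708, 0.015]
force: [-3.1, -5.8, 4.2]
finger_gap: 0.127
t 6.15 tcp [ 0.5494 -0.0381  0.1407] rot [-0.0144 -0.7058  0.7081  0.0146] F [-2.62 -5.39  3.09] gap 0.12479682633266224
[[-0.999 -0.    -0.041]
 [ 0.041 -0.003 -0.999]
 [ 0.    -1.     0.003]]
q [-0.27   0.53   1.693 -0.004  0.918  1.344]
0.3 [-1.3  -0.76]
0.36 [-2.54 -1.6 ]
0.42 [-3.74 -2.52]
0.48 [-4.87 -3.5 ]
0.54 [-5.95 -4.55]
0.6 [-6.96 -5.66]
0.66 [-7.91 -6.83]
0.72 [-8.78 -8.05]
0.78 [-9.57 -9.33]
0.84 [-10.29 -10.65]
```

View pics/w7.png

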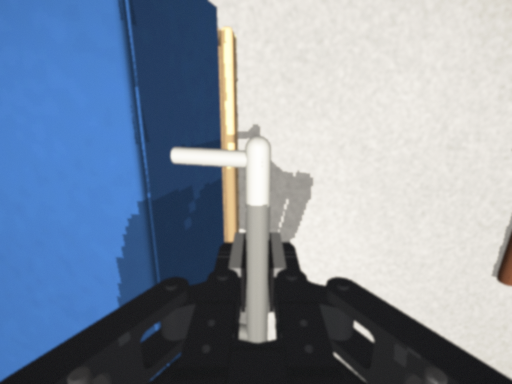

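The hood is lifting with the bar still gripped, so I'll carry on.

```bash
python3 -m handwheel '[0,-1.3,-0.75,0,0,0,0.2, 0,-2.55,-1.6,0,0,0,0.2, 0,-3.75,-2.5,0,0,0,0.2, 0,-4.9,-3.5,0,0,0,0.2, 0,-5.95,-4.55,0,0,0,0.2, 0,-6.95,-5.65,0,0,0,0.2, 0,-7.9,-6.85,0,0,0,0.2, 0,-8.8,-8.05,0,0,0,0.2, 0,-9.55,-9.35,0,0,0,0.2, 0,-10.3,-10.65,0,0,0,0.2]'; python3 arc.py .84 .06
```

```text
t: 6.98
tcp_pos: [0.5542, 0.0662, 0.2446]
tool_rot: [-0.015, -0.704, 0.71, 0.015]
force: [-2.9, -7.9, 8.6]
finger_gap: 0.122
0.9 [-0.64 -1.36]
0.96 [-1.19 -2.76]
1.02 [-1.66 -4.19]
1.08 [-2.05 -5.64]
1.14 [-2.34 -7.11]
1.2 [-2.55 -8.6 ]
1.26 [ -2.67 -10.1 ]
1.32 [ -2.7 -11.6]
1.38 [ -2.63 -13.11]
1.44 [ -2.48 -14.6 ]
```

```bash
python3 -m handwheel '[0,-0.65,-1.35,0,0,0,0.2, 0,-1.2,-2.75,0,0,0,0.2, 0,-1.65,-4.2,0,0,0,0.2, 0,-2.05,-5.65,0,0,0,0.2, 0,-2.35,-7.1,0,0,0,0.2, 0,-2.55,-8.6,0,0,0,0.2, 0,-2.65,-10.1,0,0,0,0.2, 0,-2.7,-11.6,0,0,0,0.2, 0,-2.65,-13.1,0,0,0,0.2, 0,-2.5,-14.6,0,0,0,0.2]'; python3 arc.py 1.44 .04;  python3 - <<'E'
from h import *
s=snap('scene','s8');st()
E
```

```text
t: 7.82
tcp_pos: [0.5611, 0.2154, 0.268]
tool_rot: [-0.016, -0.706, 0.707, 0.015]
force: [1.0, -2.5, 1.1]
finger_gap: 0.125
1.48 [ 0.15 -0.99]
1.52 [ 0.34 -1.97]
1.56 [ 0.57 -2.95]
1.6 [ 0.84 -3.92]
1.64 [ 1.15 -4.87]
1.68 [ 1.49 -5.81]
1.72 [ 1.88 -6.74]
1.76 [ 2.3  -7.65]
1.8 [ 2.75 -8.54]
1.84 [ 3.24 -9.41]
t 7.8667 tcp [0.5612 0.2187 0.2677] rot [ 0.0154  0.7078 -0.7061 -0.014 ] F [1.32 2.57 3.52] gap 0.12181560417870059
[[-0.999  0.002 -0.041]
 [ 0.041  0.002 -0.999]
 [-0.002 -1.    -0.003]]
q [0.185 0.442 1.432 0.002 1.265 1.797]
```

View pics/s8.png

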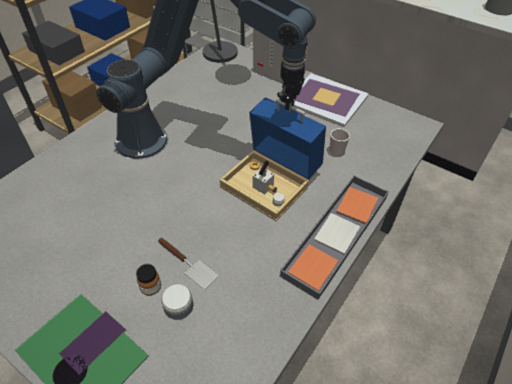

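The hood is nearly upright, and the pump is visible at about (263,178). I'll finish the swing onto the stop in small steps.

```bash
python3 -m handwheel '[0,0.15,-1,0,0,0,0.2, 0,0.35,-2,0,0,0,0.2, 0,0.55,-2.95,0,0,0,0.2, 0,0.85,-3.9,0,0,0,0.2, 0,1.15,-4.85,0,0,0,0.2, 0,1.5,-5.8,0,0,0,0.2, 0,1.7,-6.3,0,0,0,0.2, 0,1.9,-6.7,0,0,0,0.2, 0,1.9,-6.7,0,0,0,0.2, 0,1.9,-6.7,0,0,0,0.2]';  python3 - <<'E'
from h import *
st()
E
```

```text
t: 8.7
tcp_pos: [0.5637, 0.277, 0.2507]
tool_rot: [-0.015, -0.703, 0.711, 0.015]
force: [-1.0, -16.0, 12.8]
finger_gap: 0.126
t 8.7 tcp [0.5637 0.277  0.2507] rot [-0.0154 -0.7031  0.7107  0.0151] F [ -0.97 -15.99  12.8 ] gap 0.12575154381223083
[[-0.999  0.    -0.043]
 [ 0.043 -0.011 -0.999]
 [-0.001 -1.     0.011]]
q [ 0.284  0.499  1.381 -0.011  1.265  1.901]
```

A reaction of about 20 N against the swing means the hood is on its stop, and y=0.277 matches the expected 0.2775. Release and rise.

```bash
python3 -m handwheel '[0,0,0,0,0,0,1, 0,0,0.2,0,0,0,2, 0,0,0.4,0,0,0,3, 0,0,0.5,0,0,0,3.5, 0,0,0.5,0,0,0,3.5, 0,-2,0.5,0,0,0,3.5, 0,-4,0.5,0,0,0,3.5, 0,-7,0.5,0,0,0,3.5, 0,-10,0.5,0,0,0,4, 0,-12,0.5,0,0,0,5]';  python3 - <<'E'
from h import *
st()
snap('top','t9');s=snap('scene','s9')
c=s['frame'][90:225,205:345,::-1]; cv2.imwrite('pics/s9c.png',cv2.resize(c,None,fx=5,fy=4.4,interpolation=cv2.INTER_CUBIC))
E
```

```text
t: 9.53
tcp_pos: [0.5636, 0.2781, 0.3711]
tool_rot: [0.016, 0.708, -0.706, -0.014]
force: [0.4, -0.4, 0.0]
finger_gap: 0.582
t 9.5333 tcp [0.5636 0.2781 0.3711] rot [ 0.0156  0.7075 -0.7064 -0.0143] F [ 0.4 -0.4  0. ] gap 0.5823484737014558
[[-0.999  0.002 -0.042]
 [ 0.042  0.002 -0.999]
 [-0.002 -1.    -0.002]]
q [2.800e-01 4.050e-01 1.210e+00 1.000e-03 1.524e+00 1.893e+00]
```

View pics/s9c.png

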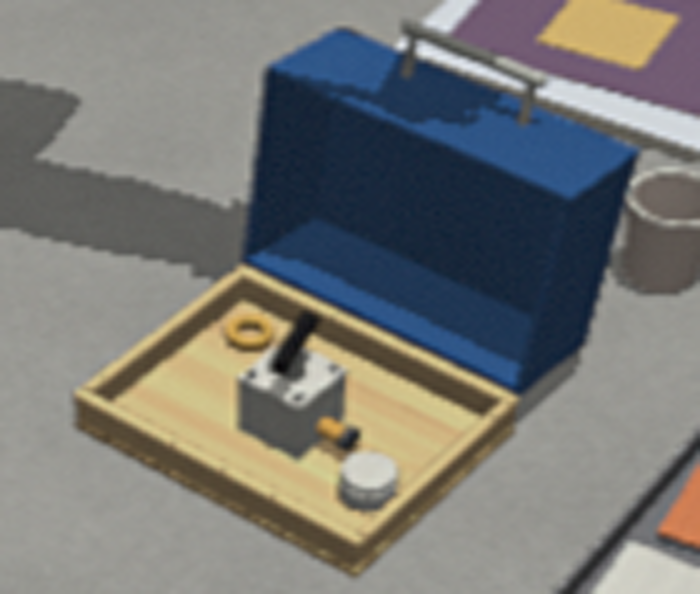

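View pics/t9.png

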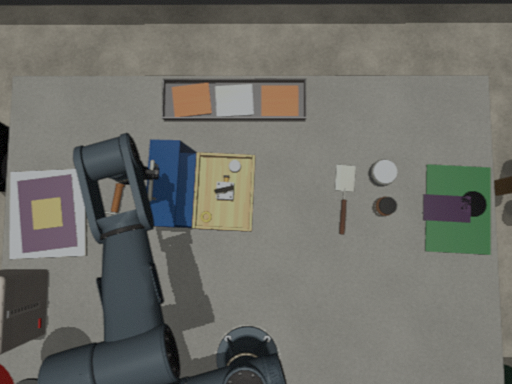

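The hood is open with the handle on its upper side. Next I'll check its angle and locate the pump and the T-handle.

```bash
python3 - <<'E'
from h import *
s=dict(np.load('pics/t9.npz'))
c=s['frame'][140:240,180:265,::-1]; cv2.imwrite('pics/t9c.png',cv2.resize(c,None,fx=6,fy=6,interpolation=cv2.INTER_CUBIC))
s2=dict(np.load('pics/s9.npz'))
c=s2['frame'][150:200,245:295,::-1]; cv2.imwrite('pics/s9d.png',cv2.resize(c,None,fx=12,fy=12,interpolation=cv2.INTER_CUBIC))
# hood front face (now on top), plane fit
m=np.zeros(s2['depth'].shape,np.uint8)
g=lambda u,v:[205+u/5,90+v/4.4]
cv2.fillPoly(m,[np.array([g(345,35),g(620,152),g(570,190),g(285,72)],np.int32)],1)
vs,us=np.nonzero(cv2.erode(m,np.ones((3,3))))
P=np.array([pt(s2,u,v) for u,v in zip(us,vs)])
u_=np.array([.0436,.999])
w=P[:,:2]@u_; z=P[:,2]
k=(z>.15)&(z<.27)
for _ in range(6):
  f=np.polyfit(w[k],z[k],1); r=z-np.polyval(f,w); k=abs(r)<.006
print('tilt', np.arctan(f[0]),'theta', np.pi/2-np.arctan(f[0]),k.sum(),len(k), 'alt',np.pi/2+np.arctan(f[0]))
E
```

```text
tilt -0.13745401520832395 theta 1.7082503420032205 659 664 alt 1.4333423115865727
```

View pics/t9c.png

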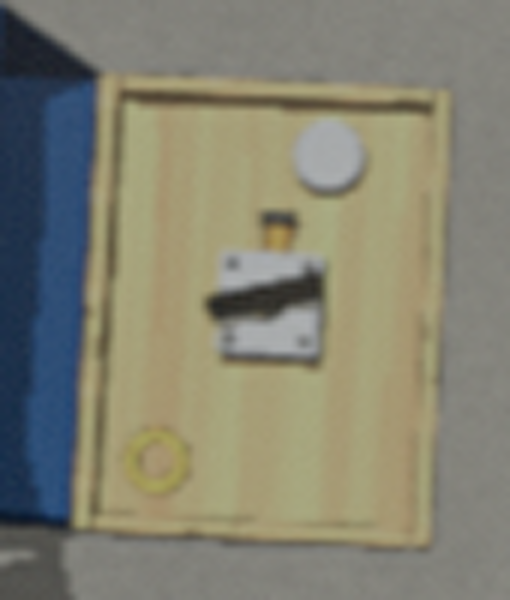

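View pics/s9d.png

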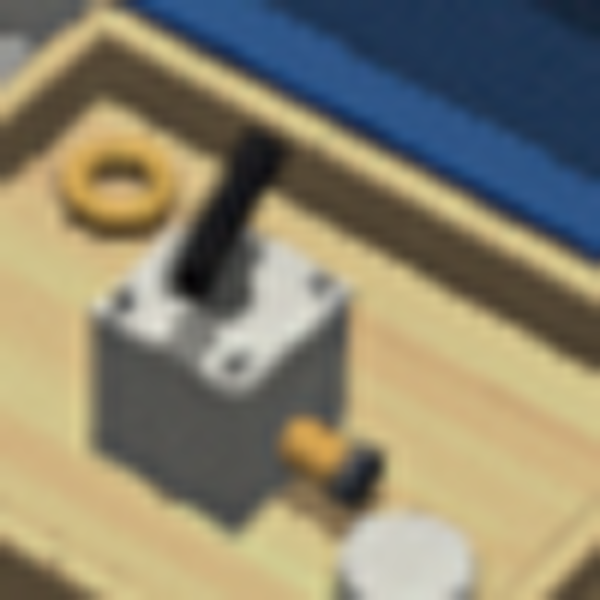

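The hood angle fits at 1.708 rad, so it's on its stop. The T-bar runs from about crop (207,304) to (323,288) and the block corners are visible, so I'll compute the poses.

```bash
python3 - <<'E'
from h import *
s=dict(np.load('pics/t9.npz'))
f=lambda u,v,z: ptz(s,180+(u-2.5)/6,140+(v-2.5)/6,z)
a=f(207,304,.118);b=f(325,287,.118)
print('T',np.round(a,4),np.round(b,4),np.linalg.norm(a-b),(a+b)/2,np.degrees(np.arctan2((a-b)[1],(a-b)[0])))
C=[f(*p,.075) for p in [(219,251),(328,255),(322,361),(218,356)]]
print('block',np.round(C,4).tolist(),[np.linalg.norm(C[i]-C[(i+1)%4]).round(4) for i in range(4)],np.mean(C,0))
for c in ((330,157,.042),(156,461,.022)): print(np.round(f(*c),4))
S=st();Rm=R.from_quat(S['tool_rot']).as_matrix();print(Rm.T@(np.append(((a+b)/2)[:2],.25)-S['tcp_pos'])*100)
E
```

```text
T [0.5503 0.106  0.118 ] [0.5596 0.0425 0.118 ] 0.06415686364887756 [0.55496448 0.07424409 0.118     ] 98.31920805857861
block [[0.5839, 0.1035, 0.075], [0.5817, 0.0431, 0.075], [0.5229, 0.046, 0.075], [0.5255, 0.1035, 0.075]] [np.float64(0.0605), np.float64(0.0589), np.float64(0.0575), np.float64(0.0583)] [0.55349627 0.07402518 0.075     ]
[0.6413 0.0439 0.042 ]
[0.4697 0.1427 0.022 ]
t 9.6333 tcp [0.565  0.2784 0.3729] rot [ 0.0177  0.7081 -0.7058 -0.0122] F [-0.44  0.32  0.05] gap 0.5863130668218639
[[-0.999  0.008 -0.042]
 [ 0.042  0.003 -0.999]
 [-0.008 -1.    -0.003]]
q [2.800e-01 4.030e-01 1.209e+00 1.000e-03 1.522e+00 1.893e+00]
[ 0.23288947 12.21408878 20.48386058]
```

```bash
python3 -m handwheel '[0,0,2,0,-0.12,0,5, 0,0,4.5,0,-0.24,0,5, 0,0,7,0,-0.36,0,5, 0,0,9.5,0,-0.48,0,5, 0,0,12,0,-0.6,0,5, 0,0,14.5,0,-0.72,0,5, 0.2,1,17,0,-0.84,0,5, 0.2,3,19,0,-0.96,0,5, 0.2,5,20.2,0,-1.08,0,5, 0.2,7,20.5,0,-1.2,0,5]'; python3 - <<'E'
from h import *
S=st();Rm=R.from_quat(S['tool_rot']).as_matrix();print(Rm.T@(np.array([.555,.0742,.22])-S['tcp_pos'])*100)
z=Rm[:,2];print(np.degrees(np.arctan2(z[1],z[0])))
E
```

```text
t: 10.47
tcp_pos: [0.5514, 0.0707, 0.2963]
tool_rot: [-0.389, 0.592, -0.591, 0.387]
force: [0.4, 1.1, -1.0]
finger_gap: 0.589
t 10.4667 tcp [0.5514 0.0707 0.2963] rot [-0.3885  0.5919 -0.5908  0.3869] F [ 0.4   1.13 -1.03] gap 0.5887995550141353
[[-0.399 -0.003  0.917]
 [-0.917 -0.    -0.399]
 [ 0.001 -1.    -0.002]]
q [-0.073  0.349  1.503 -0.     1.293  0.337]
[-0.47679302  7.62914495  0.20966098]
-23.501510641182445
```

```bash
python3 -m handwheel '[-0.2,1.5,0.1,0,-0.12,0,4, -0.5,3,0.2,0,-0.24,0,4, -0.5,5,0.2,0,-0.36,0,4, -0.5,7,0.2,0,-0.48,0,4, -0.5,9,0.2,0,-0.555,0,4, -0.5,11,0.2,0,-0.555,0,4, -0.5,12,0.2,0,-0.555,0,4, -0.5,12,0.2,0,-0.555,0,4]'; python3 - <<'E'
from h import *
snap('wrist','w10')
S=st();Rm=R.from_quat(S['tool_rot']).as_matrix()
z=Rm[:,2];print(np.degrees(np.arctan2(z[1],z[0])))
E
```

```text
t: 11.13
tcp_pos: [0.5534, 0.0766, 0.175]
tool_rot: [0.536, -0.466, 0.461, -0.532]
force: [0.0, -0.2, 0.2]
finger_gap: 0.468
t 11.1833 tcp [0.5548 0.0765 0.1768] rot [ 0.5349 -0.465   0.4621 -0.533 ] F [ 0.49  0.16 -0.06] gap 0.46913144776868665
[[ 0.14  -0.005  0.99 ]
 [-0.99   0.001  0.14 ]
 [-0.001 -1.    -0.005]]
q [-0.063  0.492  1.634  0.     1.02  -0.204]
8.075500428254205
```

View pics/w10.png

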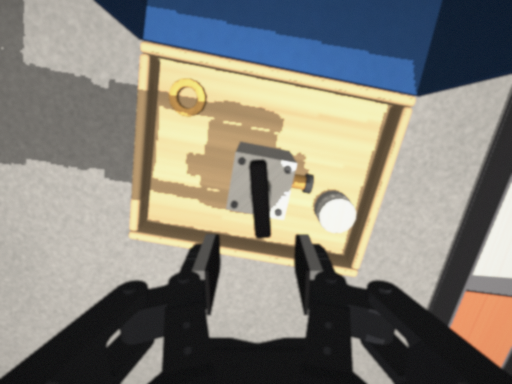

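```bash
python3 - <<'E'
from h import *
s=dict(np.load('pics/w10.npz'))
c=s['frame'][135:245,215:325,::-1]; cv2.imwrite('pics/w10c.png',cv2.resize(c,None,fx=5,fy=5,interpolation=cv2.INTER_CUBIC))
E
```

```text
(no output)
```

View pics/w10c.png

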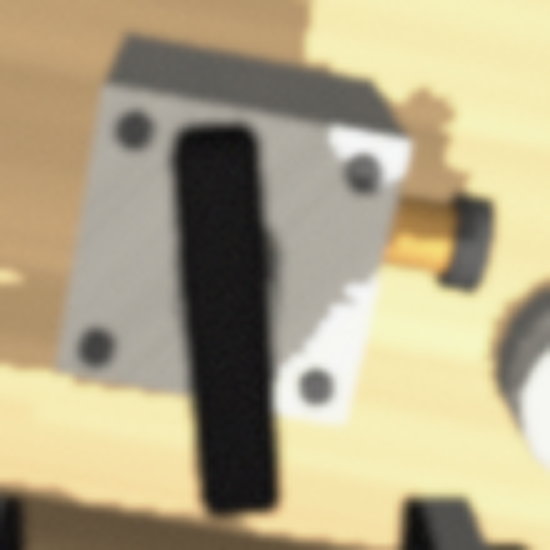

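```bash
python3 - <<'E'
from h import *
s=dict(np.load('pics/w10.npz'))
f=lambda u,v,z: ptz(s,215+(u-2)/5,135+(v-2)/5,z)
a=f(218,150,.118);b=f(240,480,.118);d=(a-b)/np.linalg.norm(a-b)
n=f(241.5,508,.118);fa=f(217,127,.118);fb=f(217,127,.102)
print('dir',np.degrees(np.arctan2(d[1],d[0])),'len',np.linalg.norm(n-fa),np.linalg.norm(n-fb))
print('mid from near end',n+d*.032, 'mid far/top',(n+fa)/2)
print('width',np.linalg.norm(f(178,150,.118)-f(258,150,.118)),np.linalg.norm(f(204,480,.118)-f(276,480,.118)))
C=[f(*p,.075) for p in [(105,85),(410,137),(348,423),(58,370)]]
print('block',[np.linalg.norm(C[i]-C[(i+1)%4]).round(4) for i in range(4)],np.mean(C,0))
for u,v in((252,180),(261,200),(262,220)): print(pt(s,u,v).round(4))
for u,v in((240,190),(285,200)): print(pt(s,u,v).round(4))
S=st();Rm=R.from_quat(S['tool_rot']).as_matrix();m=(n+d*.032)
print(Rm.T@(np.append(m[:2],.09)-S['tcp_pos'])*100)
E
```

```text
dir 101.84288114894117 len 0.06268602087596628 0.06150836202124867
mid from near end [0.55575948 0.07993151 0.118     ] mid far/top [0.55596202 0.07930262 0.118     ]
width 0.011958327402018864 0.01156632048663788
block [np.float64(0.0551), np.float64(0.0562), np.float64(0.0559), np.float64(0.055)] [0.55648715 0.07726689 0.075     ]
[0.5473 0.0936 0.1163]
[0.5564 0.0787 0.1169]
[0.5595 0.0627 0.1182]
[0.5381 0.0706 0.0738]
[0.5808 0.0673 0.0752]
t 11.1833 tcp [0.5548 0.0765 0.1768] rot [ 0.5349 -0.465   0.4621 -0.533 ] F [ 0.49  0.16 -0.06] gap 0.46913144776868665
[[ 0.14  -0.005  0.99 ]
 [-0.99   0.001  0.14 ]
 [-0.001 -1.    -0.005]]
q [-0.063  0.492  1.634  0.     1.02  -0.204]
[-0.31926464  8.68011487  0.18744753]
```

```bash
python3 -m handwheel '[-0.2,1,0.15,0,-0.06,0,4, -0.2,2.5,0.15,0,-0.06,0,4, -0.2,4,0.15,0,-0.06,0,4, -0.2,5,0.15,0,-0.06,0,4, -0.2,5.5,0.15,0,-0.06,0,4, -0.2,5.5,0.15,0,-0.06,0,4, -0.2,5.5,0.15,0,-0.06,0,4]'; python3 - <<'E'
from h import *
s=snap('wrist','w11');st()
c=s['frame'][175:345,171:341,::-1]; cv2.imwrite('pics/w11c.png',cv2.resize(c,None,fx=3.5,fy=3.5,interpolation=cv2.INTER_CUBIC))
for u,v in [(215,236),(216,240),(301,240),(300,245),(258,215),(260,240)]: print((u,v),np.round(pt(s,u,v),4))
E
```

```text
t: 11.77
tcp_pos: [0.558, 0.0783, 0.1242]
tool_rot: [-0.547, 0.447, -0.448, 0.548]
force: [0.4, -0.5, 0.2]
finger_gap: 0.466
t 11.8167 tcp [0.5583 0.0782 0.1245] rot [-0.5473  0.4469 -0.4478  0.548 ] F [-0.26  0.34  0.55] gap 0.4668720740585985
[[ 0.2    0.002  0.98 ]
 [-0.98  -0.     0.2  ]
 [ 0.    -1.     0.002]]
q [-0.059  0.568  1.674  0.     0.898 -0.26 ]
(215, 236) [0.5355 0.0849 0.147 ]
(216, 240) [0.5429 0.1551 0.2817]
(301, 240) [0.578  0.0929 0.1503]
(300, 245) [0.5767 0.0928 0.1557]
(258, 215) [0.5572 0.0885 0.1174]
(260, 240) [0.5619 0.0716 0.1161]
```

View pics/w11.png

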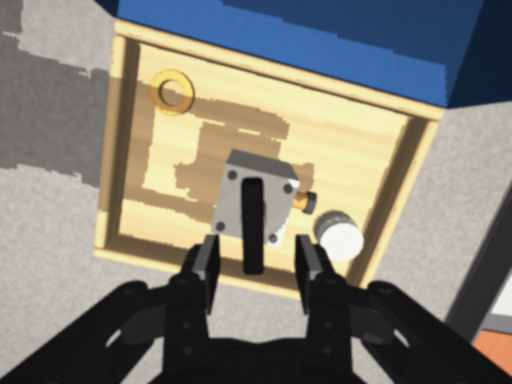

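View pics/w11c.png

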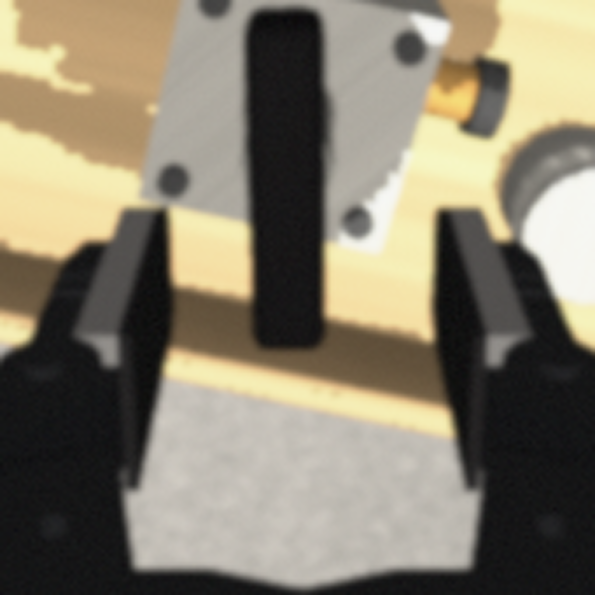

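```bash
python3 - <<'E'
from h import *
s=dict(np.load('pics/w11.npz'))
f=lambda u,v,z: ptz(s,171+(u-1.2)/3.5,175+(v-1.2)/3.5,z)
S=st();Rm=R.from_quat(S['tool_rot']).as_matrix()
T=lambda p:(Rm.T@(p-S['tcp_pos'])*100).round(2)
for p in [(285,15),(285,50),(288,330),(289,345)]: print('bar',f(*p,.118).round(4),T(f(*p,.118)))
# pads inner front bottom corners
for u,v in [(168,208),(436,208)]:
  a=171+u/3.5;b=175+v/3.5
  print([ (T(pt(s,a+du,b+4)),pt(s,a+du,b+4).round(3)) for du in ((-4,-2) if u<300 else (2,4))])
  print('tip ray at tool-x -1.1', [ (z,T(f(u,v,z))) for z in (.14,.145,.15)])
print('block mid',np.mean([f(*p,.075) for p in [(180,0),(450,25),(381,250),(141,197)]],0))
E
```

```text
t 11.8167 tcp [0.5583 0.0782 0.1245] rot [-0.5473  0.4469 -0.4478  0.548 ] F [-0.26  0.34  0.55] gap 0.4668720740585985
[[ 0.2    0.002  0.98 ]
 [-0.98  -0.     0.2  ]
 [ 0.    -1.     0.002]]
q [-0.059  0.568  1.674  0.     0.898 -0.26 ]
bar [0.5493 0.1101 0.118 ] [-3.31  0.65 -0.24]
bar [0.5505 0.1042 0.118 ] [-2.7   0.65 -0.25]
bar [0.5615 0.0515 0.118 ] [ 2.68  0.65 -0.22]
bar [0.5622 0.0484 0.118 ] [ 3.    0.65 -0.21]
[(array([-1.1 , -2.51, -2.06]), array([0.536, 0.085, 0.15 ])), (array([-1.05, -2.41, -1.97]), array([0.537, 0.085, 0.149]))]
tip ray at tool-x -1.1 [(0.14, array([-0.87, -1.55, -2.  ])), (0.145, array([-1.11, -2.05, -1.93])), (0.15, array([-1.36, -2.55, -1.86]))]
[(array([-1.09, -2.48,  2.07]), array([0.576, 0.093, 0.149])), (array([-1.15, -2.6 ,  2.15]), array([0.577, 0.094, 0.151]))]
tip ray at tool-x -1.1 [(0.14, array([-0.86, -1.55,  2.08])), (0.145, array([-1.11, -2.05,  2.01])), (0.15, array([-1.36, -2.55,  1.94]))]
block mid [0.5562416  0.07498523 0.075     ]
```

The bar is parallel to the pads but 2.5 mm off the jaw centre line. The tips are at z≈TCP+0.0205, so I'll shift -0.25 cm and go down 4.3 cm, which puts the tips at about 0.102, beside the bar.

```bash
python3 -m handwheel '[-0.1,0.5,-0.25,0,0,0,4, -0.1,1.5,-0.25,0,0,0,4, -0.1,2.5,-0.25,0,0,0,4, -0.1,3.5,-0.25,0,0,0,4, -0.1,4.3,-0.25,0,0,0,4, -0.1,4.3,-0.25,0,0,0,4, -0.1,4.3,-0.25,0,0,0,4]'; python3 - <<'E'
from h import *
s=snap('wrist','w12');st()
c=s['frame'][175:345,171:341,::-1]; cv2.imwrite('pics/w12c.png',cv2.resize(c,None,fx=3.5,fy=3.5,interpolation=cv2.INTER_CUBIC))
E
```

```text
t: 12.4
tcp_pos: [0.5543, 0.0787, 0.0797]
tool_rot: [0.548, -0.448, 0.447, -0.547]
force: [-0.2, -0.1, 1.1]
finger_gap: 0.469
t 12.45 tcp [0.5548 0.0787 0.0803] rot [ 0.5478 -0.4475  0.4471 -0.5475] F [-0.02 -0.14  0.87] gap 0.4691375060846866
[[ 0.2   -0.001  0.98 ]
 [-0.98   0.     0.2  ]
 [-0.    -1.    -0.001]]
q [-0.058  0.635  1.709  0.     0.799 -0.259]
```

View pics/w12c.png

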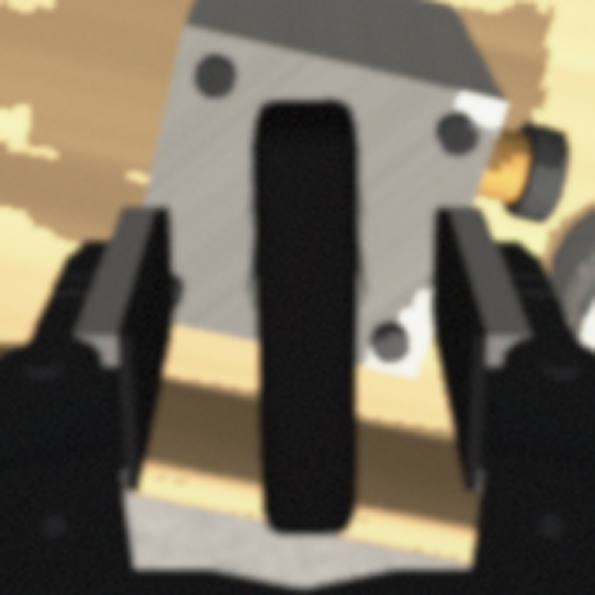

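The bar is centred between the pads (306 against 302 in the crop). Closing.

```bash
python3 -m handwheel '[0,0,0,0,0,0,3, 0,0,0,0,0,0,2.2, 0,0,0,0,0,0,1.6, 0,0,0,0,0,0,1, 0,0,0,0,0,0,0.5, 0,0,0,0,0,0,0.5, 0,0,0,0,0,0,0.5,0,0,0,0,0,0,0.5]' 40; python3 - <<'E'
from h import *
s=snap('wrist','w13');S=st();print(S['ft_torque'])
c=s['frame'][175:345,171:341,::-1]; cv2.imwrite('pics/w13c.png',cv2.resize(c,None,fx=3.5,fy=3.5,interpolation=cv2.INTER_CUBIC))
E
```

```text
t: 13.12
tcp_pos: [0.5553, 0.0787, 0.0813]
tool_rot: [-0.547, 0.447, -0.448, 0.548]
force: [-0.6, 0.6, 5.4]
finger_gap: 0.175
t 13.1667 tcp [0.5553 0.0787 0.0813] rot [-0.5474  0.447  -0.4477  0.5479] F [-0.6   0.14  6.32] gap 0.17898602033669936
[[ 0.2    0.001  0.98 ]
 [-0.98  -0.     0.2  ]
 [ 0.    -1.     0.001]]
q [-0.058  0.633  1.708 -0.     0.799 -0.259]
[-0.02129094  0.10679225  0.02806085]
```

View pics/w13c.png

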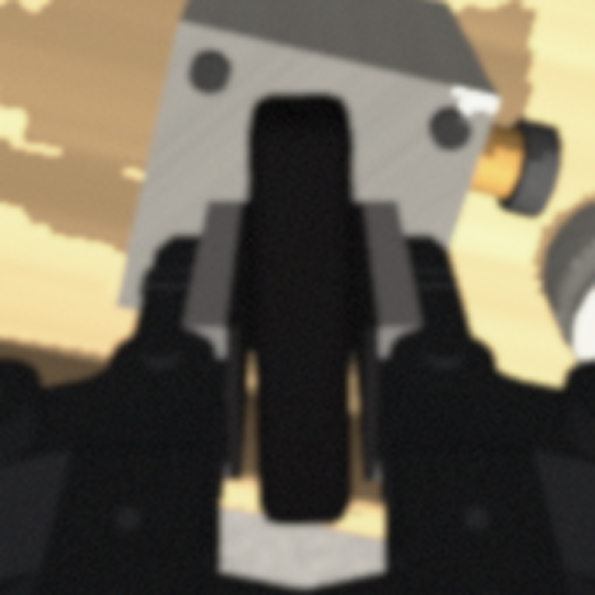

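The gap reads about 15–16 mm, slightly wide for the 14 mm bar, so the tips are probably on the 18 mm shank. I'll regrip 5 mm higher so that only the flat bar is held.

```bash
python3 -m handwheel '[0,0,0,0,0,0,2.2, 0,0,0,0,0,0,2.4, 0,-0.3,0,0,0,0,2.4, 0,-0.5,0,0,0,0,2.4, 0,-0.5,0,0,0,0,1.5, 0,-0.5,0,0,0,0,0.8, 0,-0.5,0,0,0,0,0.5,0,-0.5,0,0,0,0,0.5,0,-0.5,0,0,0,0,0.5]' 40; python3 - <<'E'
from h import *
s=snap('wrist','w14');S=st();print(S['ft_torque'])
c=s['frame'][175:345,171:341,::-1]; cv2.imwrite('pics/w14c.png',cv2.resize(c,None,fx=3.5,fy=3.5,interpolation=cv2.INTER_CUBIC))
E
```

```text
t: 13.92
tcp_pos: [0.5556, 0.0783, 0.0865]
tool_rot: [-0.548, 0.447, -0.448, 0.548]
force: [-0.5, -1.3, 4.9]
finger_gap: 0.155
t 13.9667 tcp [0.5557 0.0783 0.0865] rot [-0.5475  0.4465 -0.4479  0.5479] F [-0.73 -0.77  4.91] gap 0.14890148623456506
[[ 0.2    0.002  0.98 ]
 [-0.98  -0.001  0.2  ]
 [ 0.001 -1.     0.002]]
q [-5.900e-02  6.250e-01  1.705e+00 -1.000e-03  8.100e-01 -2.590e-01]
[-0.33157338  0.06779975 -0.00577326]
```

View pics/w14c.png

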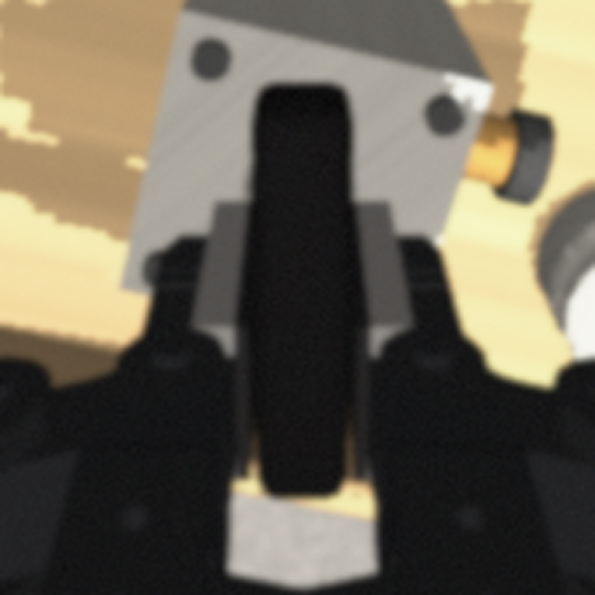

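The gap is now 0.15, so the flat bar is held, and the side force is near zero. Drawing up slowly.

```bash
python3 -m handwheel '[0,-0.2,0,0,0,0,0.5, 0,-0.4,0,0,0,0,0.5, 0,-0.6,0,0,0,0,0.5, 0,-0.8,0,0,0,0,0.5, 0,-1,0,0,0,0,0.5, 0,-1.2,0,0,0,0,0.5, 0,-1.4,0,0,0,0,0.5, 0,-1.5,0,0,0,0,0.5, 0,-1.5,0,0,0,0,0.5]' 40; python3 - <<'E'
from h import *
S=st();print(S['ft_torque'])
s=snap('scene','s15')
c=s['frame'][130:205,225:300,::-1]; cv2.imwrite('pics/s15c.png',cv2.resize(c,None,fx=8,fy=8,interpolation=cv2.INTER_CUBIC))
E
```

```text
t: 14.72
tcp_pos: [0.5549, 0.0787, 0.1011]
tool_rot: [-0.548, 0.447, -0.447, 0.548]
force: [0.3, -1.5, -2.1]
finger_gap: 0.149
t 14.7167 tcp [0.5549 0.0787 0.1011] rot [-0.5476  0.4471 -0.4474  0.5477] F [ 0.28 -1.46 -2.06] gap 0.1486990623806334
[[ 0.2   0.    0.98]
 [-0.98 -0.    0.2 ]
 [ 0.   -1.    0.  ]]
q [-0.058  0.601  1.697 -0.     0.843 -0.259]
[-0.40401926 -0.19464169 -0.00800759]
```

View pics/s15c.png

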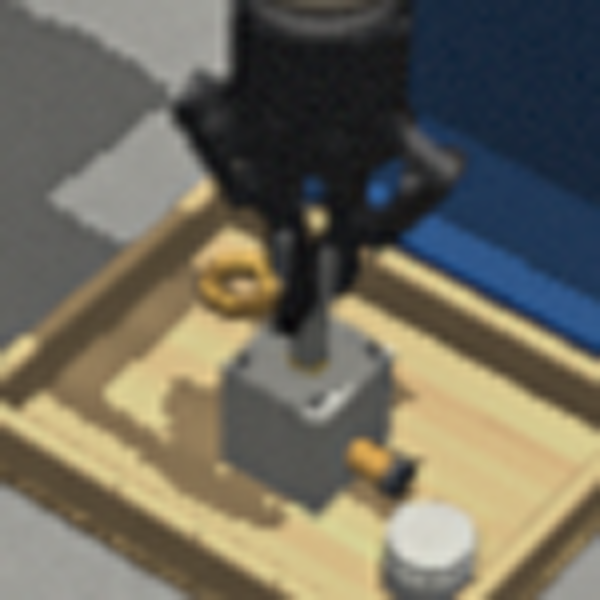

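The rod is rising with the gripper (about -2 N of weight), and the yellow band is just starting to show at the mouth, as expected after about 15 mm. Another 14.5 mm to go.

```bash
python3 -m handwheel '[0,-0.2,0,0,0,0,0.5, 0,-0.4,0,0,0,0,0.5, 0,-0.6,0,0,0,0,0.5, 0,-0.8,0,0,0,0,0.5, 0,-1,0,0,0,0,0.5, 0,-1.2,0,0,0,0,0.5, 0,-1.35,0,0,0,0,0.5, 0,-1.45,0,0,0,0,0.5, 0,-1.45,0,0,0,0,0.5, 0,-1.45,0,0,0,0,0.5]' 40; python3 - <<'E'
from h import *
S=st();print(S['ft_torque'])
s=snap('scene','s16')
c=s['frame'][150:190,245:285,::-1]; cv2.imwrite('pics/s16c.png',cv2.resize(c,None,fx=14,fy=14,interpolation=cv2.INTER_CUBIC))
s=snap('wrist','w16')
E
```

```text
t: 15.6
tcp_pos: [0.5549, 0.0787, 0.1155]
tool_rot: [-0.548, 0.447, -0.447, 0.548]
force: [1.5, -2.1, -2.3]
finger_gap: 0.151
t 15.6 tcp [0.5549 0.0787 0.1155] rot [-0.5476  0.4472 -0.4474  0.5477] F [ 1.47 -2.12 -2.34] gap 0.15086137907786254
[[ 0.2   0.    0.98]
 [-0.98 -0.    0.2 ]
 [ 0.   -1.    0.  ]]
q [-0.058  0.579  1.687 -0.     0.875 -0.259]
[-0.40957625 -0.16232553  0.00958197]
```

View pics/s16c.png

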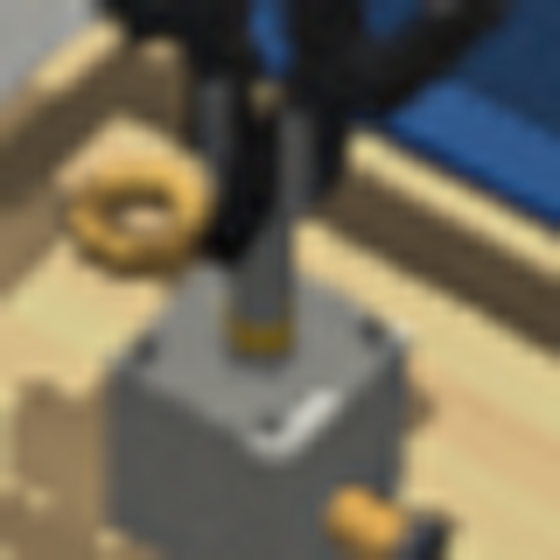

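View pics/w16.png

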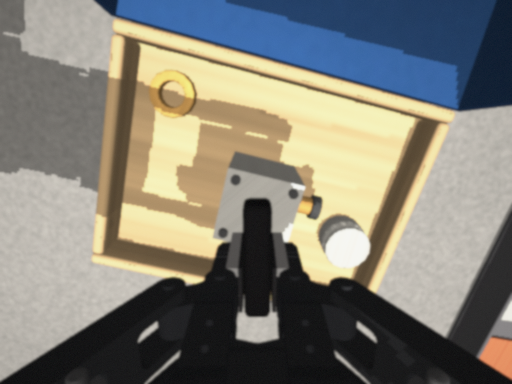

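The yellow band is fully out (crop rows 315–347) with a dark strip of rod below it and no red. A depth check on the bar's height next.

```bash
python3 - <<'E'
from h import *
s=dict(np.load('pics/w16.npz'))
P=np.array([pt(s,u,v) for u in range(252,263,2) for v in range(205,300,4)])
print('bar top z',np.median(P[:,2]))
s0=dict(np.load('pics/w14.npz'));P=np.array([pt(s0,u,v) for u in range(252,263,2) for v in range(205,300,4)])
print('before',np.median(P[:,2]))
s2=dict(np.load('pics/s16.npz'));p=s2['projectPoints'] if 0 else cv2.projectPoints(np.array([[.5555,.077,.075+z] for z in (0,.0065,.0165,.03)]),s2['rvec'],s2['tvec'],s2['camera_matrix'],None)[0].reshape(-1,2)
print(((p-[245,150])*14).round())
m=np.zeros(s2['depth'].shape,np.uint8)
g=lambda u,v:[205+u/5,90+v/4.4]
cv2.fillPoly(m,[np.array([g(345,35),g(620,152),g(570,190),g(285,72)],np.int32)],1)
vs,us=np.nonzero(cv2.erode(m,np.ones((3,3))));P=np.array([pt(s2,u,v) for u,v in zip(us,vs)])
w=P[:,:2]@np.array([.0436,.999]);z=P[:,2];k=(z>.15)&(z<.27)
for _ in range(6):
  f=np.polyfit(w[k],z[k],1);k=abs(z-np.polyval(f,w))<.006
print('theta',np.pi/2-np.arctan(f[0]),k.sum())
S=st()
E
```

```text
bar top z 0.14575829585751177
before 0.11713176931810272
[[253. 334.]
 [254. 316.]
 [255. 289.]
 [256. 252.]]
theta 1.706327897493272 543
t 15.7 tcp [0.555  0.0787 0.1154] rot [-0.5476  0.4472 -0.4474  0.5477] F [ 0.89 -1.18 -1.15] gap 0.1510784075988953
[[ 0.2   0.    0.98]
 [-0.98 -0.    0.2 ]
 [ 0.   -1.    0.  ]]
q [-0.058  0.579  1.687  0.     0.875 -0.259]
```

The bar has risen 28.6 mm and the hood is at 1.706 rad. I'll hold briefly to confirm nothing moves, then hand in.

```bash
python3 -m handwheel '[0,0,0,0,0,0,0.5,0,0,0,0,0,0,0.5,0,0,0,0,0,0,0.5,0,0,0,0,0,0,0.5,0,0,0,0,0,0,0.5,0,0,0,0,0,0,0.5]' 40; python3 - <<'E'
from h import *
s=snap('wrist','w17')
P=np.array([pt(s,u,v) for u in range(252,263,2) for v in range(205,300,4)])
print('bar top z',np.median(P[:,2]));st()
print(manip.sign_off())
E
```

```text
t: 16.2
tcp_pos: [0.555, 0.0787, 0.1153]
tool_rot: [-0.548, 0.447, -0.447, 0.548]
force: [1.4, -2.1, -1.4]
finger_gap: 0.153
bar top z 0.14558056739075761
t 16.25 tcp [0.555  0.0787 0.1152] rot [-0.5476  0.4473 -0.4474  0.5477] F [ 0.99 -2.07 -1.22] gap 0.15442332524327096
[[ 0.2   0.    0.98]
 [-0.98 -0.    0.2 ]
 [ 0.   -1.    0.  ]]
q [-0.058  0.579  1.687  0.     0.875 -0.259]
the job is handed in; nothing more can be done
None
```

The hood is open on its stop, and I handed the job in at t ≈ 16 s with the rod drawn up and still gripped.

**What I did:**
- I swung the hood over by its bar handle, released it, and it stayed open.
- I gripped the T-handle by its middle at a 40 N setting and drew the rod straight up.

**Last checks:**
- **Hood:** its angle measured 1.706 rad from the depth image, against a stop at 1.7.
- **Rod height:** the T-bar's top rose about 28.5 mm by wrist depth and the TCP about 29 mm; the allowed range is 22.5–36.5 mm. The scene picture showed the whole yellow band out and no red.
- **Rod hold:** the side force was about 2 N, the rod stayed still over a 0.5 s hold, and the gap still read bar width (0.15).

**What went wrong or disagreed:**
- **Fingertip position:** the tips sat about 20 mm behind the reported TCP instead of 17 mm ahead. The first close on the hood handle went over the bar and caught nothing, so I went by the camera after that.
- **Hood contact:** while lowering for the second try, a gripper knuckle touched the hood edge with about 14 N and pushed it fully shut before I opened it.
- **Rod grip:** the first close seems to have caught the wider shank, so I regripped 5 mm higher on the flat bar.
- **Camera agreement:** the top and wrist cameras differed by a few millimetres on the pump's position.

I did not measure the other objects again at the end. No move other than the hood contact showed an unexpected force, and the collar and grease tin looked in place in the last pictures.

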